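# Hold the jaw pad for bolting

### The arm

A 6-joint arm with a two-finger parallel gripper is mounted at the origin on the work surface. World frame = base frame: x ahead of the robot, y to its left, z up, the work surface at z = 0. Lengths are in mm, angles in rad, forces in N, time in s.
With the tool pointing down it reaches from about 350 to 775 mm from the base axis. Payload 7.3 kg.
Tool frame: the origin (TCP) lies at the centre of the arm's flange, where the gripper is bolted on; the fingertips stand 178 mm ahead of it and the grasp point (between the pads) lies 159 mm ahead of it; z points along the fingers, y is the line along which they close (so a half turn about z gives the same grasp; the last joint's range is limited). The gripper opens to 92 mm and grips with 3 to 60 N. Pads are 19 mm wide; open, the fingers measure 130 mm over their backs; the gripper's body (75 mm by 190 mm) begins 47 mm behind the grasp point.
Start: joints at [-1.35, 0.342, 1.524, -0, 1.275, -0.146], TCP at [188.3, -490.072, 404.741] pointing down, gripper open.
Joint ranges: [-2.53, 2.53], [-0.77, 2.02], [0.04, 2.7], [-1, 4.14], [0.28, 2.66], [-3.11, 3.11]. Speed limits (rad/s): [2.57, 2.57, 3.14, 3.14, 3.14, 3.14].

### API

Orientations are given as [roll, pitch, yaw] about the fixed x, y, z axes, in that order (R = Rz(yaw) Ry(pitch) Rx(roll)).
In Python, from plant import * gives the robot as it stands. The module is installed in compiled form; this text tells all that it offers.
- The arm moves only by the shell command python3 -m inch 'ROWS'. ROWS is JSON, a list of rows, each a list of 5 numbers: the shift along the tool's x, y, z in m, then the turn about the tool's z in rad, then the opening, from 0 (shut) to 1 (fully open). In form: [[tx, ty, tz, spin, claw], ...]. A call has 1 to 8 rows; each row is the pose to reach, as a shift and turn from the pose commanded when the call began, along the tool's axes at that moment; what a row does not reach only later rows make up. A row lasts 1/12 s, in which the tool goes at most 41.7 mm and 7.16 degrees, less where a joint would pass 70% of its speed; a pose out of reach is approached as far as the arm can. A call with a gripper value outside its range is refused whole. The fingers move at their own pace and stop on an object; the grip force is fixed at half the most. Time passes only in rows, so rows that repeat a pose let the fingers close. It gives the time, the measured TCP pose, the force, the opening and the grip force at its end, in the units of the state.
- get_obs(): the state, without advancing time (a new reading comes with each control period).
- capture(name): name is "scene" or "side" or "wrist"; returns a dict with "color" (384x512x3 uint8, red, green, blue), "intrinsics" (3x3 intrinsics, pixels), "pose" (4x4, takes a point from camera to world coordinates). Camera axes: x right, y down, z forward; pixel columns grow to the right and rows downward; lengths in mm; the calibration is good to about 2 mm. The wrist camera is an equidistant fisheye: a pixel r from the principal point sees the ray r / f radians off the axis. A picture is of the moment at which its call begins. There is no depth.
- close_job(): hands the job in; it is judged then, once.
Trained networks look in a picture, given as the dict that the camera call returned (one of the last four; its "shot" number tells which), for a name from the list of things; names that differ only in an ending like _2 or _b are one class to them, and where a whole thing is asked for, a point or a joint stands for the part that bears it (a point fixed in the world has none). Each returns a list of dicts, best first, with "conf" (0 to 1); they miss things now and then, are a little off and sometimes report something else, mostly with a low value. They report only what shows in the picture. A call takes as long as a camera call. They do not tell look-alikes from the thing itself.
- look_for(picture, target): "rect" ([centre column, centre row, width, height] in pixels, round what is visible of it).
- trace(picture, target): "pixels" (384x512 bool, what is visible of it) and "rect" ([centre column, centre row, width, height] in pixels, round what is visible of it).
- tip_of(picture, target): "centre" ([column, row] in pixels: a listed point, or the origin of a listed thing).
The state is a dict: "time": time; "joint_positions": joint angles; "dq": joint speeds; "tau": joint torques, N m; "tool_pos": TCP position; "tcp_rot": TCP orientation; "contact_force": force on the tool from outside, world axes, zero at the start; "moment": the same for the moment, N m; "grip_width": finger opening in mm; "finger_force": force on a finger pad.
Only numpy, scipy, OpenCV 4.12 (cv2) and the standard library are available. Lean on these libraries where they do the work, as an engineer would, in place of code of your own. Each camera call takes 0.05 s, during which the arm holds its last target. There are 200 camera calls.

### The job

The fixed jaw of the carving vise has lost its pad, and the spare one, yellow-faced, hangs on a hook of the little rack. Lift it up and off its hook without dropping it, bring it to the vise and hold it flat against the fixed jaw, wooden back to the jaw and its hole centred on the jaw's bolt hole, pressing steadily with about 10 N so that I can drive the bolt through it; do not let go: you finish while still holding and pressing it. Leave the other things where they are, and do not ram the vise.

Things in the scene. Friction and masses are not known exactly. Their poses are not given: they have to be found in the camera images.
- pad: Spare jaw pad: disc 64 mm across, 24 mm thick, 24 mm hole through its middle; wooden back, yellow rubber front. About 60 g. Origin: centre of the disc; x = disc axis, out of the yellow front. Hangs upright on either hook of the rack by its hole, yellow front away from the board. Both sides of the rim (64 mm apart along its level y axis) are free, so it can be gripped across them from above.
- pad_back (a point): Centre of the pad's wooden back face, in the middle of the hole (12 mm from the pad's origin, against its x axis).
- vise: Carving vise fixed to the bench: sole board 360 x 130 x 30 mm, upright fixed jaw 110 mm wide, 60 thick, top 185 mm above the bench; beyond it a moving jaw of the same width and height. Origin: on the bench below the middle of the fixed jaw's face; x = square out of that face towards the moving jaw; y = along the face. The face is bare, upright and rigid.
- jaw_hole (a point): Mouth of the 8 mm bolt hole in the fixed jaw's face: mid-width, 150 mm above the bench, 35 mm below the jaw's top. A dark hole with a 15 mm steel rim, in a paler round patch 64 mm across left by the old pad.
- moving_jaw (a joint): Extra opening of the moving jaw, 0 to 0.05 m; it stays put. From the fixed jaw's face to the yellow pad already bolted on the moving jaw is 126 mm plus this value. The screw and rods in this gap lie lower than 100 mm above the bench.
- rack: Hook rack fixed to the bench: board 300 mm wide, 18 thick, 225 high. Origin: on the bench below the middle of its front face; x = the way its two hooks point. Hooks: level 7 mm rods 195 mm above the bench at y = +/-65 mm, 50 mm long, tip turned up 5 mm above the rod. Pad: back 14 mm off the board, centre 8.5 mm below the rod's axis; raised 11 (5 to 17) mm it draws off along x in 45 mm.
- wrench: A steel spanner 155 mm long hanging by its ring on the other hook. Origin in the middle of the ring. Leave it hanging.
- decoy: A carved wooden duck, 230 x 100 x 150 mm high, standing on the bench. Origin in the middle of its underside. Leave it alone.
- jar: A jar with a green lid, 66 mm in diameter, 100 mm high. Origin in the middle of its underside. Leave it alone.
Things that resemble listed ones, but are neither listed nor needed, are in the scene too. What is shaped like the pad but blue is not meant.

How it is judged (in metres and radians):
On the way:
1. the pad is off its hook, in the gripper and clear of the rack (contact force between pad and rack below 0.2 N and (x of pad_back in the frame of rack above 0.055 m or height (world z) of pad above 0.25 m) and height (world z) of pad above 0.1 m and contact force between the fingers and pad above 1 N), for 0.2 s.
At the end, for the whole second after the job is handed in: The pad is still held by the fingers, its wooden back flat (within 0.1 rad) on the fixed jaw, pressed against it with 5 to 18 N, at rest, the centre of its back within 8 mm of the jaw's bolt hole so that an 8 mm bolt passes its 24 mm hole, and nothing else supports it (contact force between pad and vise between 5 and 18 N and distance between pad_back and jaw_hole below 0.008 m and angle between the x axis of pad and the x axis of vise, either way round below 0.1 rad and contact force between the fingers and pad above 1 N and linear speed of pad below 0.02 m/s and contact force between pad and rack below 0.2 N); the arm keeps its last pose, push and grip.
It fails at once if the pad is dropped or laid on the bench (its centre lower than 60 mm) (height (world z) of pad below 0.06 m).
It fails at once if the pad is rammed against the vise (over 40 N) (contact force between pad and vise above 40 N).
It fails at once if another thing is knocked about (spanner, duck or jar moved over 30 mm) (distance of any of wrench, decoy, jar from where it was at the start of the episode above 0.03 m).
It also fails if it takes over 51 s, if anything falls off the work surface, if the arm or the gripper's body presses on something with over 40 N, if the wrist force passes 120 N, or if a joint passes its speed limit or range.

## Working session

There is one attempt and no reset: what is moved stays moved. The work goes in short steps, Python scripts to look and compute and a shell command to move; the robot and the scene stay as the last step left them, time stands still between calls to the robot, and variables do not carry over. Pictures are saved under pics/ and viewed, at most 13 in all, crops included, and the job is handed in when it is done.

```bash
mkdir -p pics; cat > h.py <<'E'
from plant import *
import numpy as np, cv2
from scipy.optimize import least_squares
from scipy.spatial.transform import Rotation as R
def proj(p,cam,fish=False):
    T=np.array(cam["pose"]);K=np.array(cam["intrinsics"])
    q=(np.atleast_2d(p)-T[:3,3])@T[:3,:3]
    if fish:
        r=np.hypot(q[:,0],q[:,1]);th=np.arctan2(r,q[:,2]);s=np.where(r>1e-9,th/np.maximum(r,1e-9),0)
        return np.c_[K[0,0]*q[:,0]*s+K[0,2],K[1,1]*q[:,1]*s+K[1,2]]
    return np.c_[K[0,0]*q[:,0]/q[:,2]+K[0,2],K[1,1]*q[:,1]/q[:,2]+K[1,2]]
def ray(px,cam,fish=False):
    T=np.array(cam["pose"]);K=np.array(cam["intrinsics"])
    u=np.array([(px[0]-K[0,2])/K[0,0],(px[1]-K[1,2])/K[1,1]])
    if fish:
        t=np.hypot(*u);d=np.r_[u/t*np.sin(t) if t>1e-9 else u,np.cos(t)]
    else: d=np.r_[u,1]
    d=T[:3,:3]@d
    return T[:3,3],d/np.linalg.norm(d)
def at_z(px,cam,z,fish=False):
    o,d=ray(px,cam,fish);return o+d*(z-o[2])/d[2]
def tri(rs):
    A=0;b=0
    for o,d in rs:
        P=np.eye(3)-np.outer(d,d);A=A+P;b=b+P@o
    x=np.linalg.solve(A,b);return x,[np.linalg.norm((np.eye(3)-np.outer(d,d))@(x-o)) for o,d in rs]
E
python3 - <<'E'
from h import *
np.set_printoptions(precision=1,suppress=True)
for n in ["scene","side"]:
    c=capture(n);print(n,np.array(c["pose"])[:3].round(2).tolist(),np.array(c["intrinsics"])[:2].tolist())
    cv2.imwrite(f"pics/{n}0.png",c["color"][:,:,::-1])
    for t in ["pad","pad_back","jaw_hole","vise","rack","wrench","decoy","jar"]:
        print(t,[(np.round(d["centre"],1).tolist(),round(d["conf"],2)) for d in tip_of(c,t)[:3]],[(np.round(d["rect"]).tolist(),round(d["conf"],2)) for d in look_for(c,t)[:3]])
E
```

```text
scene [[-0.08, 0.63, -0.77, 1512.85], [1.0, 0.04, -0.08, 96.5], [-0.02, -0.78, -0.63, 896.44]] [[421.6444009487319, 0.0, 258.31969069771486], [0.0, 421.6444009487319, 186.39314197542964]]
pad [([127.3, 237.0], 0.88), ([94.4, 204.5], 0.84), ([109.9, 182.4], 0.61)] [([142.0, 161.0, 25.0, 24.0], 0.84), ([94.0, 205.0, 24.0, 23.0], 0.64), ([128.0, 241.0, 13.0, 26.0], 0.58)]
pad_back [([90.8, 206.2], 0.93), ([106.8, 185.0], 0.83), ([137.9, 160.3], 0.64)] [([142.0, 161.0, 27.0, 25.0], 0.9), ([94.0, 205.0, 22.0, 22.0], 0.9), ([112.0, 182.0, 19.0, 20.0], 0.72)]
jaw_hole [([336.7, 172.4], 0.75)] [([307.0, 207.0, 122.0, 117.0], 0.56)]
vise [([332.0, 208.0], 0.7)] [([308.0, 207.0, 120.0, 119.0], 0.71)]
rack [([173.5, 204.8], 0.78)] [([164.0, 184.0, 111.0, 86.0], 0.94)]
wrench [([184.0, 157.0], 0.66)] [([187.0, 174.0, 13.0, 37.0], 0.78)]
decoy [([419.4, 232.8], 0.96)] [([424.0, 218.0, 44.0, 70.0], 0.86)]
jar [([189.7, 254.2], 0.95)] [([191.0, 241.0, 29.0, 39.0], 0.87)]
side [[-0.99, -0.1, 0.07, 487.43], [-0.12, 0.76, -0.63, 877.39], [0.01, -0.64, -0.77, 1210.44]] [[389.6548642410206, 0.0, 258.326
[... 178 characters left out ...]
.0, 120.0, 7.0, 20.0], 0.57)]
pad_back [([298.1, 125.5], 0.61), ([238.6, 138.9], 0.59), ([279.8, 115.4], 0.56)] [([301.0, 125.0, 7.0, 16.0], 0.54), ([246.0, 142.0, 17.0, 16.0], 0.53)]
jaw_hole [([269.6, 251.9], 0.67)] [([252.0, 248.0, 96.0, 106.0], 0.65)]
vise [([269.2, 269.5], 0.65)] [([253.0, 246.0, 99.0, 105.0], 0.83)]
rack [([286.5, 159.3], 0.92)] [([282.0, 143.0, 30.0, 90.0], 0.83)]
wrench [([282.0, 139.9], 0.65)] [([283.0, 151.0, 7.0, 31.0], 0.47), ([252.0, 246.0, 102.0, 106.0], 0.44)]
decoy [([235.8, 339.8], 0.57)] [([237.0, 333.0, 94.0, 32.0], 0.64), ([252.0, 249.0, 97.0, 102.0], 0.46)]
jar [([233.4, 171.9], 0.78)] [([235.0, 166.0, 17.0, 26.0], 0.6), ([282.0, 161.0, 5.0, 4.0], 0.45)]
```

```bash
python3 -c "
import cv2,numpy as np
" ; ls pics
```

```text
scene0.png
side0.png
```

View pics/scene0.png

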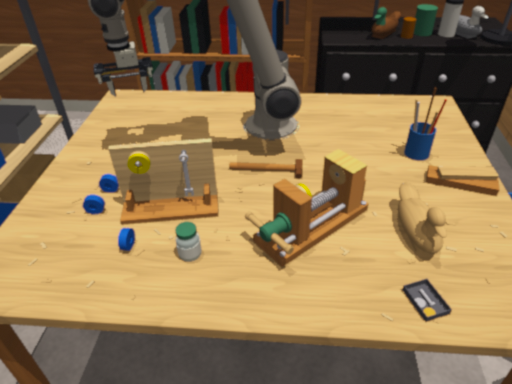

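View pics/side0.png

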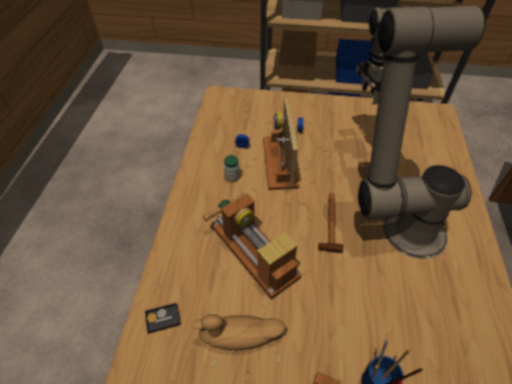

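The scene view shows the rack, with the yellow pad on its left hook at (139,162) and the spanner at (185,160). The fixed jaw is at (345,180), facing the moving jaw with its handle at (290,210). The side view has the pad at (279,120) and the fixed jaw at (280,262). Next I'll compute rough poses.

```bash
python3 - <<'E'
from h import *
np.set_printoptions(precision=1,suppress=True)
s=capture("scene");d=capture("side");w=capture("wrist")
print("pad",tri([ray((139,162),s),ray((279,119),d)]))
print("jaw",tri([ray((336.7,172.4),s),ray((269.6,251.9),d)]))
print("jaw z150",at_z((336.7,172.4),s,150),at_z((269.6,251.9),d,150))
print("vise",at_z((332,208),s,0),at_z((269.2,269.5),d,0))
print("rack",at_z((173.5,204.8),s,0),at_z((286.5,159.3),d,0))
print("wrench",at_z((184,157),s,188),at_z((282,139.9),d,188))
print("decoy",at_z((419.4,232.8),s,0),"jar",at_z((189.7,254.2),s,0))
print(w["pose"],w["intrinsics"],get_obs()["tool_pos"],get_obs()["tcp_rot"])
cv2.imwrite("pics/w0.png",w["color"][:,:,::-1])
for n,c,(x,y,a,b) in [("sr",s,(95,125,140,105)),("sv",s,(235,135,140,140)),("dr",d,(225,90,90,110)),("dv",d,(195,185,120,120))]:
    im=c["color"][y:y+b,x:x+a,::-1];cv2.imwrite(f"pics/c_{n}.png",cv2.resize(im,(400,300),interpolation=cv2.INTER_CUBIC))
I=[cv2.imread(f"pics/c_{n}.png") for n in ("sr","sv","dr","dv")]
cv2.imwrite("pics/mos.png",np.vstack([np.hstack(I[:2]),np.hstack(I[2:])]))
E
```

```text
pad (array([ 545.2, -351.6,  184.2]), [np.float64(1.2082656432119074), np.float64(1.2082656432117729)])
jaw (array([518.2, 232.5, 143.1]), [np.float64(8.44874682429854), np.float64(8.448746824298471)])
jaw z150 [518.6 225.4 150. ] [521.6 245.4 150. ]
vise [506.7 225.6   0. ] [520.7 225.9   0. ]
rack [ 522.7 -281.2   -0. ] [ 500.2 -311.7    0. ]
wrench [ 519.6 -222.2  188. ] [ 522.8 -228.1  188. ]
decoy [600.3 475.4   0. ] jar [ 727.7 -184.1    0. ]
[[   0.4   -0.9   -0.3  260.6]
 [  -0.9   -0.3   -0.1 -462.9]
 [  -0.     0.3   -1.   384.5]
 [   0.     0.     0.     1. ]] [[297.3   0.  258.6]
 [  0.  297.3 189.6]
 [  0.    0.    1. ]] [ 188.3 -490.1  404.7] [ 3.1 -0.   0.4]
```

View pics/mos.png

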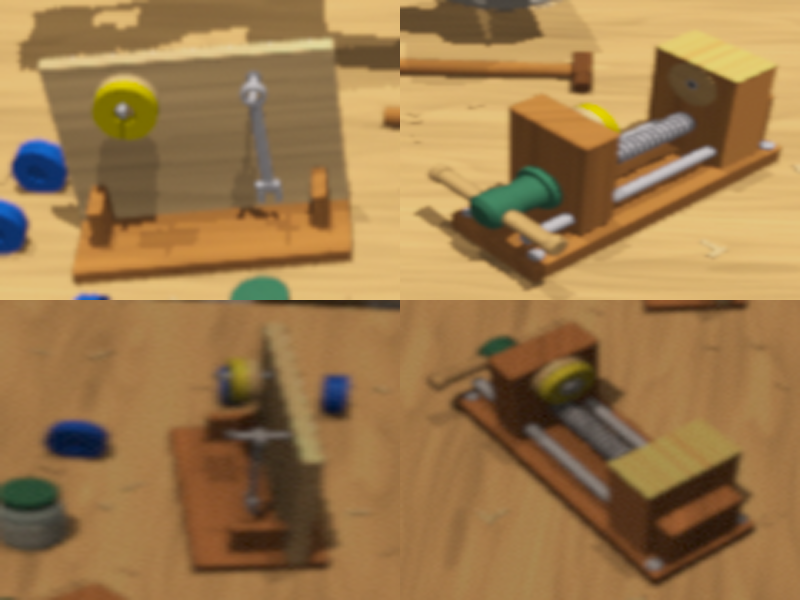

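View pics/w0.png

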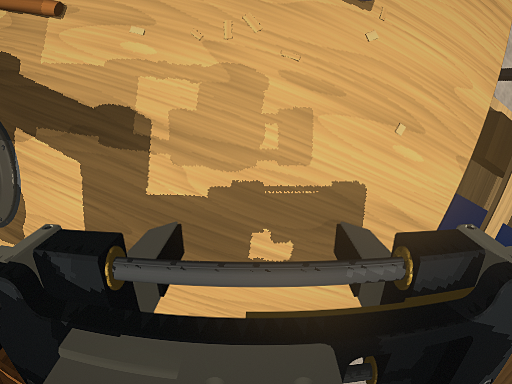

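The crops put the pad on the left hook at about (545,-352,184), with the jaw face towards the handle side and its hole in a round patch. The wrist view shows only bench so far. I'll fit the rack and vise poses to corner points.

```bash
python3 - <<'E'
from h import *
np.set_printoptions(precision=1,suppress=True)
s=capture("scene");d=capture("side")
def fit(x0,A):
    def f(p):
        M=R.from_euler("z",p[2]).as_matrix();t=np.r_[p[:2],0]
        return np.concatenate([(proj(M@np.array(q)+t,c)[0]-u) for q,c,u in A])
    r=least_squares(f,x0,loss="soft_l1");print(r.x.tolist());print(f(r.x).reshape(-1,2));return r.x
ps=[(0,0,0)]
for sg in (1,-1):
  fit([520,-290,0],[((0,-150,225),s,(109.7,149.5)),((0,150,225),s,(212,142)),((26,-65,186.5),s,(139,162)),((26,-65,186.5),d,(279,119)),((0,-150,225),d,(284,101)),((0,150,225),d,(292,148.7))]) if sg==1 else None
for y0 in (-.6,):
  fit([520,230,y0],[((0,-55,185),s,(325,156)),((0,55,185),s,(350.5,178)),((-60,-55,185),s,(340,150)),((-60,55,185),s,(366.3,166.7)),((0,0,150),s,(336.6,173.5)),
   ((0,-55,185),d,(285,235)),((0,55,185),d,(258,249.8)),((-60,-55,185),d,(297.6,248.2)),((-60,55,185),d,(269.4,263))])
E
```

```text
[509.96298241089073, -288.72067173451364, 0.17193834768949035]
[[-1.4 -2.2]
 [ 0.2 -1.4]
 [ 0.5 -0.6]
 [-0.5  0.3]
 [-0.5 -2.7]
 [-0.7  1. ]]
[520.8327501124198, 225.1468544485666, -0.8895626226722352]
[[ 0.1 -1.8]
 [ 0.9 -5.5]
 [ 0.2 -2.5]
 [ 0.7 -1.6]
 [ 0.1 -0.6]
 [ 0.4 -2.5]
 [-2.3 -1.2]
 [-1.  -1.7]
 [-3.   0.4]]
```

```bash
python3 -m inch '[[0.03,0,-0.03,0,1],[0.065,0,-0.06,0,1],[0.1,0,-0.06,0.05,1],[0.14,0,-0.06,0.1,1],[0.18,0,-0.06,0.15,1],[0.22,0,-0.06,0.2,1],[0.26,0,-0.06,0.2,1],[0.3,0,-0.06,0.2,1]]'
python3 -m inch '[[0.035,-0.02,0,0,1],[0.07,-0.02,0,0,1],[0.1,-0.02,0,0,1],[0.11,-0.02,0,0,1],[0.11,-0.02,0,0,1],[0.11,-0.02,0,0,1]]'
python3 - <<'E'
from h import *
np.set_printoptions(precision=3,suppress=True)
o=get_obs();print(o["time"],o["tool_pos"],o["tcp_rot"],o["joint_positions"])
w=capture("wrist");cv2.imwrite("pics/w1.png",w["color"][:,:,::-1]);print(w["pose"])
for t in ["pad","pad_back","rack","wrench"]:
    print(t,[(np.round(d["centre"],1).tolist(),round(d["conf"],2)) for d in tip_of(w,t)[:3]],[(np.round(d["rect"]).tolist(),round(d["conf"],2)) for d in look_for(w,t)[:3]])
print(proj([[545,-351.6,185],[510,-289,0]],w,True))
E
```

```text
time: 2.62
tool_pos: [470.0, -381.3, 464.8]
tcp_rot: [3.141, -0.0, 0.167]
contact_force: [0.4, -0.6, -0.4]
grip_width: 91.9
finger_force: 0.0
time: 3.12
tool_pos: [573.7, -344.3, 464.0]
tcp_rot: [-3.141, 0.001, 0.168]
contact_force: [-0.3, -0.6, -0.1]
grip_width: 92.0
finger_force: 0.0
3.1167 [ 573.69  -344.348  464.014] [-3.141  0.001  0.168] [-0.655  0.596  0.951 -0.     1.595  0.748]
[[   0.168   -0.943   -0.286  650.036]
 [  -0.986   -0.161   -0.047 -332.09 ]
 [  -0.002    0.29    -0.957  443.639]
 [   0.       0.       0.       1.   ]]
pad [([295.1, 67.0], 0.96), ([377.4, 185.0], 0.56)] [([296.0, 68.0, 31.0, 48.0], 0.93), ([376.0, 182.0, 41.0, 28.0], 0.83), ([264.0, 222.0, 68.0, 52.0], 0.8)]
pad_back [([261.7, 232.5], 0.9), ([303.0, 69.5], 0.87), ([378.0, 172.4], 0.86)] [([296.0, 68.0, 32.0, 48.0], 0.75), ([375.0, 187.0, 38.0, 25.0], 0.62), ([261.0, 223.0, 69.0, 51.0], 0.55)]
rack [([219.3, 190.7], 0.72)] [([213.0, 198.0, 248.0, 128.0], 0.65)]
wrench [([129.1, 219.9], 0.97)] [([148.0, 203.0, 64.0, 48.0], 0.8), ([261.0, 224.0, 73.0, 52.0], 0.3)]
[[260.666 218.682]
 [216.855 187.464]]
```

View pics/w1.png

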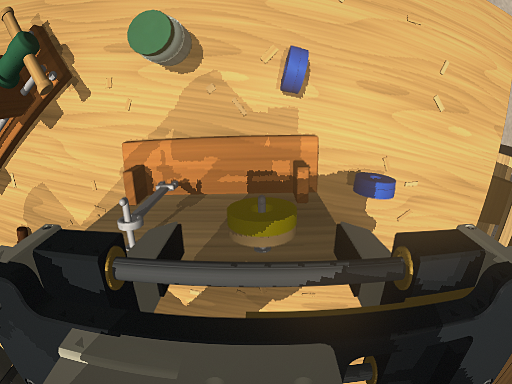

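The wrist view shows the pad at about (263,222) between the fingers, close to where I predicted it, with the spanner ring at (129,220). I'll fit its silhouette for position and yaw.

```bash
cat >> h.py <<'E'
def disc(p,yaw,r=32.,h=12.,z=None):
    t=np.linspace(0,2*np.pi,60,endpoint=False);M=R.from_euler("z",yaw).as_matrix()
    return np.concatenate([np.c_[np.full(60,s*h),r*np.cos(t),r*np.sin(t)] for s in(-1,1)])@M.T+p
def silh(mask,P,w):
    hull=cv2.convexHull((proj(P,w,True)*16).astype(np.int32)).astype(np.int32)
    m=np.zeros(mask.shape,np.uint8);cv2.fillConvexPoly(m,hull,255,cv2.LINE_AA,4)
    return np.abs(m/255.-mask).sum()
E
python3 - <<'E'
from h import *
from scipy.optimize import minimize
np.set_printoptions(precision=3,suppress=True)
w=capture("wrist")
T=[d for d in trace(w,"pad") if abs(d["rect"][0]-263)<15 and abs(d["rect"][1]-222)<15]
print(len(T),[d["rect"] for d in T])
m=cv2.morphologyEx(T[0]["pixels"].astype(np.uint8),cv2.MORPH_CLOSE,np.ones((5,5)))
for yaw in (None,.17):
  f=lambda p:silh(m,disc(np.r_[p[0],p[1],p[2]],p[3]),w)
  for z in (184.5,186.5):
    r=minimize(lambda q:f([q[0],q[1],z,q[2]]),[545,-351,.17],method="Nelder-Mead",options=dict(initial_simplex=[[545,-351,.17],[550,-351,.17],[545,-346,.17],[545,-351,.27]]));
    print(z,r.x,r.fun,m.sum())
  break
a=at_z((122.5,143),w,20,True);b=at_z((317.5,135),w,20,True);print(a,b,np.arctan2(-(b-a)[0]*-1,-(b-a)[1]))
# board line/hook rod: tip & root
g=at_z((262,200),w,195,True);print(g)
E
```

```text
1 [[262.2, 222.2, 70.6, 51.5]]
184.5 [ 543.688 -352.586    0.196] 296.12549019607843 2839
186.5 [ 544.3   -352.56     0.192] 325.20784313725494 2839
[ 562.236 -134.305   20.   ] [ 618.845 -424.068   20.   ] 0.19293549371158156
[ 566.216 -349.651  195.   ]
```

```bash
python3 -m inch '[[-0.0305,0.0035,0,-0.025,1],[-0.0305,0.0035,0.03,-0.025,1],[-0.0305,0.0035,0.06,-0.025,1],[-0.0305,0.0035,0.09,-0.025,1],[-0.0305,0.0035,0.11,-0.025,1],[-0.0305,0.0035,0.117,-0.025,1],[-0.0305,0.0035,0.117,-0.025,1],[-0.0305,0.0035,0.117,-0.025,1]]'
python3 - <<'E'
from h import *
w=capture("wrist");cv2.imwrite("pics/w2.png",w["color"][:,:,::-1])
print(get_obs()["tcp_rot"],[(d["rect"],d["conf"]) for d in look_for(w,"pad")],proj([[544.2,-352.6,186.5]],w,True))
E
```

```text
time: 4.33
tool_pos: [544.3, -353.2, 348.7]
tcp_rot: [3.141, -0.001, 0.192]
contact_force: [0.6, 0.0, -0.1]
grip_width: 91.6
finger_force: 0.0
[ 3.13925886e+00 -1.83882680e-03  1.91922979e-01] [([309.4, 29.4, 42.1, 58.9], 0.95), ([408.8, 192.6, 54.0, 36.4], 0.67)] [[255.93875203 251.02001997]]
```

View pics/w2.png

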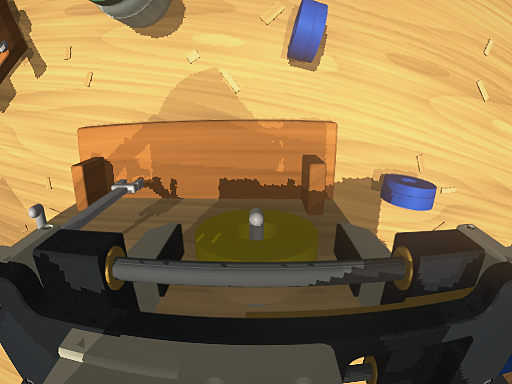

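The pad spans columns 197–319, centred between the fingers, and the hook pin is at (256,220). Now I'll close the gripper.

```bash
python3 -m inch '[[0,0,0,0,0],[0,0,0,0,0],[0,0,0,0,0],[0,0,0,0,0],[0,0,0,0,0],[0,0,0,0,0],[0,0,0,0,0],[0,0,0,0,0]]'
```

```text
time: 5.1
tool_pos: [544.1, -353.0, 348.0]
tcp_rot: [3.141, -0.0, 0.192]
contact_force: [-0.2, 0.6, 2.8]
grip_width: 64.2
finger_force: 30.0
```

```bash
python3 -m inch '[[0,0,-0.004,0,0],[0,0,-0.008,0,0],[0,0,-0.011,0,0],[0,0,-0.011,0,0],[0,0,-0.011,0,0]]'
```

```text
time: 5.52
tool_pos: [544.0, -353.0, 359.0]
tcp_rot: [3.141, -0.0, 0.192]
contact_force: [-0.2, -0.3, 0.1]
grip_width: 63.9
finger_force: 30.0
```

```bash
python3 -m inch '[[0.01,0,-0.011,0,0],[0.02,0,-0.011,0,0],[0.03,0,-0.011,0,0],[0.04,0,-0.011,0,0],[0.05,0,-0.011,0,0],[0.06,0,-0.011,0,0],[0.07,0,-0.011,0,0],[0.07,0,-0.011,0,0]]'
```

```text
time: 6.18
tool_pos: [613.9, -339.0, 369.0]
tcp_rot: [-3.141, -0.0, 0.193]
contact_force: [-0.0, -0.7, 0.2]
grip_width: 64.0
finger_force: 30.0
```

That last lift was relative to the already raised pose, so the pad went up 22 mm in total and may have brushed the hook. I'll check how it sits in the grip.

```bash
python3 - <<'E'
from h import *
w=capture("wrist");cv2.imwrite("pics/w3.png",w["color"][:,:,::-1])
print([(d["rect"],d["conf"]) for d in look_for(w,"pad")])
T=np.array(w["pose"]);o=get_obs();print(T[:3].round(3).tolist(),o["tool_pos"])
E
```

```text
[([306.4, 97.8, 42.5, 65.2], 0.82), ([391.7, 225.3, 38.2, 12.7], 0.81), ([258.9, 256.0, 125.7, 94.6], 0.67)]
[[0.193, -0.939, -0.283, 689.947], [-0.981, -0.185, -0.054, -324.823], [-0.001, 0.288, -0.958, 348.781]] [ 612.66760538 -339.56528669  369.1623937 ]
```

View pics/w3.png

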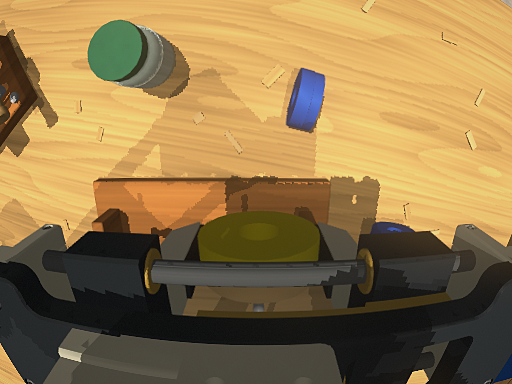

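The pad is still gripped, with its front hole visible at (263,232). I'll overlay the nominal untilted pose to check for tilt.

```bash
python3 - <<'E'
from h import *
w=capture("wrist");o=get_obs()
tp=np.array(o["tool_pos"]);M=R.from_euler("xyz",o["tcp_rot"]).as_matrix()
t=np.linspace(0,2*np.pi,120)
def ring(dz,dx,pit,r,h):
    q=np.c_[np.full(120,h),r*np.cos(t),r*np.sin(t)]@R.from_euler("y",pit).as_matrix().T
    return proj((q+[dx,0,159+dz])@M.T+tp,w,True)
x0,y0,W,H=180,190,160,110;k=5
base=cv2.resize(w["color"][y0:y0+H,x0:x0+W,::-1],None,fx=k,fy=k,interpolation=cv2.INTER_CUBIC)
base=cv2.convertScaleAbs(base,alpha=1.8)
im=base.copy()
def dr(P,c): cv2.polylines(im,[(((P-[x0,y0]+.5)*k)).astype(np.int32)],True,c,1)
dr(ring(3,0,0,32,12),(0,0,255));dr(ring(3,0,0,12,12),(0,0,255))
dr(ring(3,0,0,32,-12),(255,0,0))
cv2.imwrite("pics/ov.png",im)
E
```

```text
(no output)
```

View pics/ov.png

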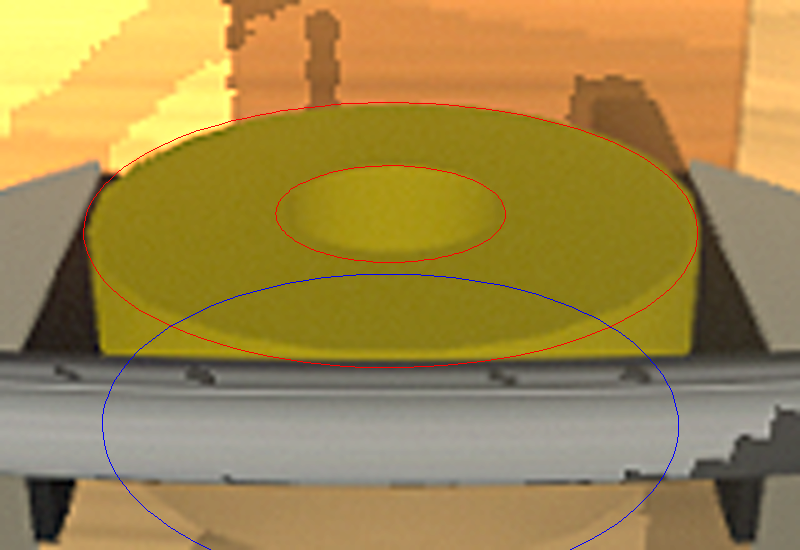

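```bash
python3 - <<'E'
from h import *
w=capture("wrist");o=get_obs()
tp=np.array(o["tool_pos"]);M=R.from_euler("xyz",o["tcp_rot"]).as_matrix()
t=np.linspace(0,2*np.pi,400)
def feat(p):
    q=np.c_[np.full(400,12.),32*np.cos(t),32*np.sin(t)]@R.from_euler("y",p[2]).as_matrix().T
    P=(proj((q+[p[0],p[3],159+p[1]])@M.T+tp,w,True)-[180,190]+.5)*5
    return np.array([P[:,1].min(),P[:,1].max(),P[:,0].min(),P[:,0].max()])
obs=np.array([103,350,91,697])
for reg in (0,.5):
  r=least_squares(lambda p:np.r_[(feat(p)-obs)/4,reg*p[0]],[0,3,0.01,0]);print(r.x,feat(r.x))
E
```

```text
[-0.401518    5.02257225 -0.02086474  0.35790037] [103. 350.  91. 697.]
[-0.35862296  4.94953104 -0.02100803  0.358013  ] [102.91683293 349.94144861  90.84023322 697.16009503]
```

The pad sits straight, with 0.02 rad tilt, 164 mm ahead of the flange. I'll carry it over the vise at a clear height, turned so the wrist camera sees the jaw face.

```bash
python3 -m inch '[[0,0,-0.03,0,0],[0,0,-0.06,0,0],[0,-0.03,-0.08,0,0],[-0.01,-0.065,-0.08,0,0],[-0.02,-0.1,-0.08,0,0],[-0.03,-0.135,-0.08,0,0],[-0.04,-0.17,-0.08,0,0],[-0.045,-0.205,-0.08,0,0]]'
python3 -m inch '[[0,-0.035,0,0,0],[-0.005,-0.07,0,-0.1,0],[-0.01,-0.105,0,-0.2,0],[-0.015,-0.14,0,-0.3,0],[-0.02,-0.175,0,-0.4,0],[-0.024,-0.208,0,-0.49,0],[-0.024,-0.208,0,-0.49,0],[-0.024,-0.208,0,-0.49,0]]'
python3 - <<'E'
from h import *
o=get_obs();print(o["tool_pos"],o["tcp_rot"],o["joint_positions"])
w=capture("wrist");cv2.imwrite("pics/w4.png",w["color"][:,:,::-1])
for t in ["jaw_hole","vise","moving_jaw"]:
    print(t,[(np.round(d["centre"],1).tolist(),round(d["conf"],2)) for d in tip_of(w,t)[:3]] if t!="moving_jaw" else "")
print(proj([[520.8,225,150]],w,True))
E
```

```text
time: 7.05
tool_pos: [527.3, -145.9, 450.1]
tcp_rot: [3.141, 0.0, 0.191]
contact_force: [1.1, -0.2, -0.5]
grip_width: 64.3
finger_force: 30.0
time: 7.72
tool_pos: [465.3, 53.5, 450.3]
tcp_rot: [3.141, -0.001, 0.684]
contact_force: [-0.4, -0.3, 0.5]
grip_width: 64.2
finger_force: 30.0
[465.33800174  53.53636312 450.26201701] [ 3.14051206e+00 -5.78179621e-04  6.83820474e-01] [-4.91669408e-02  2.02392858e-01  1.58897397e+00 -4.26659643e-04
  1.34907314e+00  8.37902812e-01]
jaw_hole [([156.2, 31.3], 0.71)]
vise [([185.7, 54.6], 0.74)]
moving_jaw 
[[156.6076375   31.86982008]]
```

View pics/w4.png

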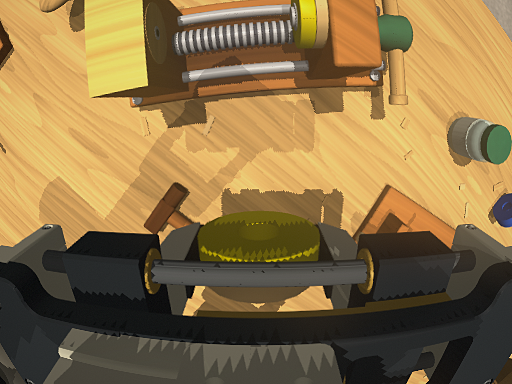

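The jaw hole is at (156,31), within 1 px of the prediction, and the face's top edge runs along column 147. I'll move 70 mm closer for a precise fit.

```bash
python3 -m inch '[[0.03,0,0,0,0],[0.06,0,0,0,0],[0.07,0,0,0,0],[0.07,0,0,0,0],[0.07,0,0,0,0]]'
python3 - <<'E'
from h import *
o=get_obs();print(o["tool_pos"],o["tcp_rot"])
w=capture("wrist")
for k in range(2): print([(np.round(d["centre"],1).tolist(),round(d["conf"],2)) for d in tip_of(w,"jaw_hole")[:3]])
M=R.from_euler("z",-.89).as_matrix()
print(proj(np.array([[0,-55,185],[0,55,185],[0,0,150],[-60,-55,185],[126,0,150]])@M.T+[520.8,225,0],w,True))
cv2.imwrite("pics/w5.png",cv2.resize(w["color"][0:220,50:320,::-1],None,fx=2.7,fy=2.7,interpolation=cv2.INTER_CUBIC))
E
```

```text
time: 8.28
tool_pos: [520.8, 95.8, 449.0]
tcp_rot: [-3.141, 0.002, 0.681]
contact_force: [-0.3, 0.2, -0.3]
grip_width: 64.5
finger_force: 30.0
[520.82762241  95.76204294 448.95170628] [-3.14100817e+00  1.81924653e-03  6.80794580e-01]
[([154.8, 102.1], 0.79)]
[([154.8, 102.1], 0.79)]
[[144.4964464  164.40267547]
 [140.27528056  39.1438055 ]
 [154.35169977 101.26257808]
 [ 88.26286562 165.95155233]
 [286.4532406   97.965868  ]]
```

View pics/w5.png

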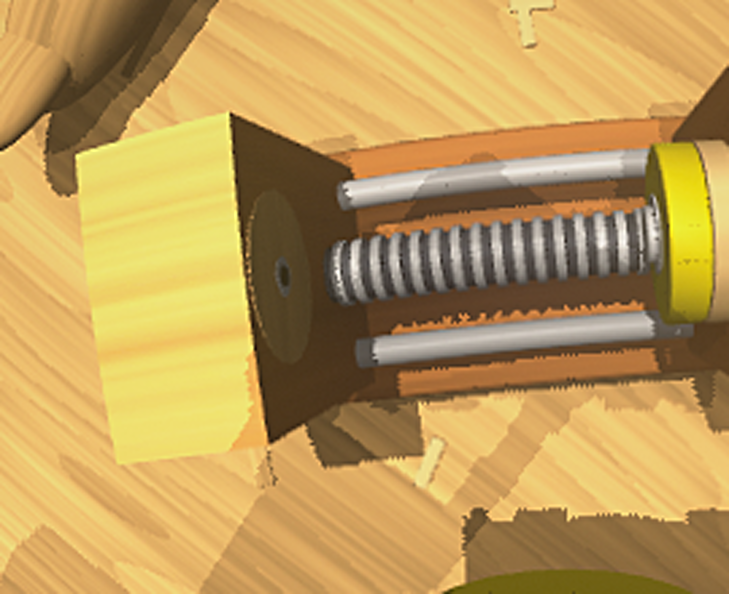

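The crop shows the face's top edge from (149,164) to (135,42), and the hole at (155,102.5). I'll refit the vise from these.

```bash
python3 - <<'E'
from h import *
w=capture("wrist")
Q=np.array([[0,-55,185],[0,55,185],[0,0,150],[-60,-55,185],[-60,55,185.]]);U=np.array([[149.3,164.1],[135.2,41.9],[155,102.3],[94.4,171.9],[78.5,57.4]])-.25
f=lambda p:(proj(Q@R.from_euler("z",p[2]).as_matrix().T+[p[0],p[1],p[3]],w,True)-U).ravel()
r=least_squares(f,[520,225,-.89,0]);print(r.x,f(r.x).round(1))
r=least_squares(lambda p:f(np.r_[p,0]),[520,225,-.89]);print(r.x,f(np.r_[r.x,0]).round(1))
o=get_obs();x,y,a=r.x;M=R.from_euler("xyz",o["tcp_rot"]).as_matrix()
for vx in (60,):
  t=np.r_[x+vx*np.cos(a),y+vx*np.sin(a),380];print("target",t,"tool shift",M.T@(t-o["tool_pos"]),"spin",o["tcp_rot"][2]-a)
E
```

```text
[519.21104913 225.50973818  -0.79759094  -1.88449815] [ 0.6  0.3 -0.1 -0.1 -0.6 -0.  -0.2 -0.3  0.2  0. ]
[519.75426403 224.84642807  -0.79735576] [ 0.8  0.7 -0.  -0.6 -0.4 -0.1 -0.4  0.2 -0.2 -0.3]
target [561.67033217 181.91574869 380.        ] tool shift [ 86.48581303 -40.71614394  69.83483056] spin 1.4779246902354508
```

```bash
python3 -m inch '[[0.02,-0.01,0,0.12,0],[0.04,-0.02,0,0.24,0],[0.06,-0.03,0,0.36,0],[0.08,-0.04,0,0.48,0],[0.0865,-0.0405,0,0.6,0],[0.0865,-0.0405,0,0.72,0],[0.0865,-0.0405,0,0.84,0],[0.0865,-0.0405,0,0.96,0]]'
python3 -m inch '[[0,0,0,0.12,0],[0,0,0,0.24,0],[0,0,0,0.36,0],[0,0,0,0.48,0],[0,0,0,0.518,0],[0,0,0,0.518,0],[0,0,0,0.518,0]]'
python3 - <<'E'
from h import *
o=get_obs();a=-.797;M=R.from_euler("xyz",o["tcp_rot"]).as_matrix()
print(o["joint_positions"],o["tcp_rot"],o["tool_pos"])
for vx in (55,):
  t=np.array([519.7+vx*np.cos(a),225+vx*np.sin(a),314]);print("target",t,"tool shift",M.T@(t-o["tool_pos"]),"spin",o["tcp_rot"][2]-a)
E
```

```text
time: 9.15
tool_pos: [562.0, 182.3, 449.9]
tcp_rot: [3.141, -0.0, -0.284]
contact_force: [-0.6, 0.1, -1.1]
grip_width: 64.3
finger_force: 30.0
time: 9.73
tool_pos: [562.0, 182.2, 450.0]
tcp_rot: [-3.141, -0.0, -0.795]
contact_force: [-0.5, -0.2, -0.8]
grip_width: 63.7
finger_force: 30.0
[ 1.83886305e-01  4.37411919e-01  1.25267606e+00 -1.52478685e-04
  1.45122055e+00  2.54985897e+00] [-3.14144129e+00 -2.84134858e-04 -7.95158196e-01] [561.98983138 182.21160144 450.01546078]
target [558.13706016 185.66054898 314.        ] tool shift [ -5.19870857   0.35651136 136.01393673] spin 0.001841803884592319
```

```bash
python3 -m inch '[[-0.005,0,0.03,0,0],[-0.005,0,0.06,0,0],[-0.005,0,0.09,0,0],[-0.005,0,0.115,0,0],[-0.005,0,0.13,0,0],[-0.005,0,0.1365,0,0],[-0.005,0,0.1365,0,0],[-0.005,0,0.1365,0,0]]'
python3 - <<'E'
from h import *
o=get_obs();a=-.797;M=R.from_euler("xyz",o["tcp_rot"]).as_matrix()
t=np.array([519.7,225,314]);print("tool shift to vise origin",M.T@(t-o["tool_pos"]),o["tcp_rot"][2]-a)
w=capture("wrist");tp=np.array(o["tool_pos"])
tt=np.linspace(0,2*np.pi,120)
x0,y0,W,H=180,190,160,110;k=5
im=cv2.convertScaleAbs(cv2.resize(w["color"][y0:y0+H,x0:x0+W,::-1],None,fx=k,fy=k,interpolation=cv2.INTER_CUBIC),alpha=1.8)
q=np.c_[np.full(120,12.),32*np.cos(tt),32*np.sin(tt)]@R.from_euler("y",-.021).as_matrix().T
P=proj((q+[-.4,.36,164])@M.T+tp,w,True)
cv2.polylines(im,[(((P-[x0,y0]+.5)*k)).astype(np.int32)],True,(0,0,255),1)
cv2.imwrite("pics/ov2.png",im)
E
```

```text
time: 10.4
tool_pos: [559.0, 186.2, 313.9]
tcp_rot: [-3.141, -0.001, -0.796]
contact_force: [-0.3, -0.2, 0.2]
grip_width: 64.1
finger_force: 30.0
tool shift to vise origin [-55.23776049   0.93648146  -0.08728141] 0.0013469196955252505
```

View pics/ov2.png

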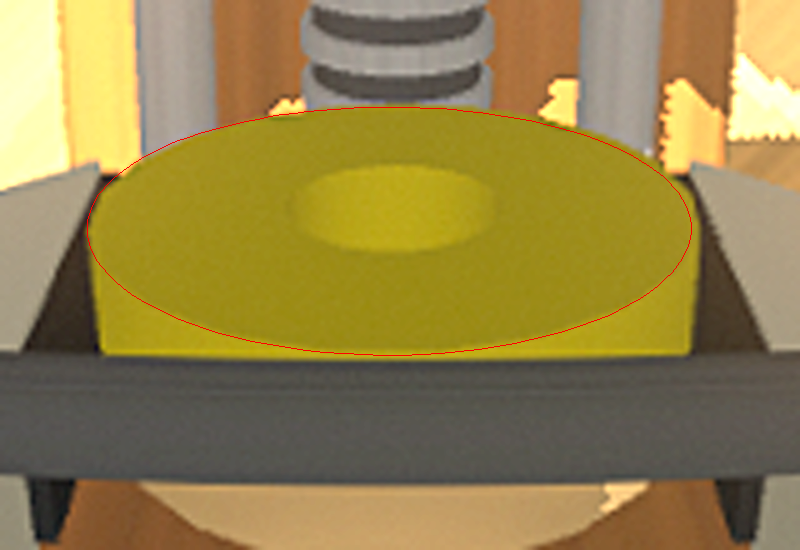

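The pad is unchanged in the grip and lies between the jaws. Now I'll approach the fixed jaw.

```bash
python3 -m inch '[[-0.01,0.0005,0,0,0],[-0.02,0.0005,0,0,0],[-0.028,0.0005,0,0,0],[-0.034,0.0005,0,0,0],[-0.037,0.0005,0,0,0],[-0.037,0.0005,0,0,0],[-0.037,0.0005,0,0,0]]'
python3 -m inch '[[-0.0005,0,0,0,0],[-0.001,0,0,0,0],[-0.0015,0,0,0,0],[-0.002,0,0,0,0],[-0.0025,0,0,0,0],[-0.003,0,0,0,0],[-0.003,0,0,0,0]]'
```

```text
time: 11.03
tool_pos: [532.4, 212.6, 313.4]
tcp_rot: [-3.141, -0.0, -0.796]
contact_force: [0.9, -0.1, -0.5]
grip_width: 64.1
finger_force: 30.0
time: 11.62
tool_pos: [530.4, 214.5, 313.2]
tcp_rot: [3.142, -0.0, -0.796]
contact_force: [-0.9, 0.6, -0.6]
grip_width: 64.5
finger_force: 30.0
```

```bash
python3 -m inch '[[-0.0003,0,0,0,0],[-0.0006,0,0,0,0],[-0.0009,0,0,0,0],[-0.0012,0,0,0,0],[-0.0015,0,0,0,0],[-0.0015,0,0,0,0]]'
python3 -m inch '[[-0.0003,0,0,0,0],[-0.0006,0,0,0,0],[-0.0008,0,0,0,0],[-0.0008,0,0,0,0]]'
```

```text
time: 12.12
tool_pos: [529.3, 215.6, 313.2]
tcp_rot: [3.142, -0.0, -0.796]
contact_force: [0.5, -0.5, -0.5]
grip_width: 64.0
finger_force: 30.0
time: 12.45
tool_pos: [528.9, 216.0, 313.3]
tcp_rot: [-3.141, -0.001, -0.796]
contact_force: [1.0, -1.3, -0.0]
grip_width: 64.1
finger_force: 30.0
```

Contact is beginning, with about 1.6 N along +x of the vise. I'll continue in small steps.

```bash
python3 -m inch '[[-0.0003,0,0,0,0],[-0.0006,0,0,0,0],[-0.0006,0,0,0,0],[-0.0006,0,0,0,0]]'
```

```text
time: 12.78
tool_pos: [528.7, 216.2, 313.4]
tcp_rot: [-3.141, -0.001, -0.796]
contact_force: [2.2, -4.2, 0.4]
grip_width: 64.1
finger_force: 30.0
```

```bash
python3 -m inch '[[-0.0003,0,0,0,0],[-0.0006,0,0,0,0],[-0.0006,0,0,0,0],[-0.0006,0,0,0,0]]'
python3 - <<'E'
from h import *
F=[]
for i in range(6):
    w=capture("wrist");F.append(get_obs()["contact_force"])
F=np.array(F);print(F.mean(0),F@np.array([.699,-.715,0]))
o=get_obs();tp=np.array(o["tool_pos"]);print((tp[:2]-[519.7,225])@np.array([[.699,.715],[-.715,.699]]),tp[2],o["moment"])
print([(d["centre"],d["conf"]) for d in tip_of(w,"pad_back")[:3]],[(d["centre"],d["conf"]) for d in tip_of(w,"jaw_hole")[:3]])
x0,y0,W,H=180,190,160,110;k=5
cv2.imwrite("pics/fin.png",cv2.convertScaleAbs(cv2.resize(w["color"][y0:y0+H,x0:x0+W,::-1],None,fx=k,fy=k,interpolation=cv2.INTER_CUBIC),alpha=1.8))
E
```

```text
time: 13.12
tool_pos: [528.5, 216.3, 313.4]
tcp_rot: [-3.141, -0.002, -0.797]
contact_force: [3.9, -5.9, -0.3]
grip_width: 64.0
finger_force: 30.0
[ 3.90709982 -5.92132185  0.08712899] [7.9374685  6.75830008 6.60879725 6.49846482 6.85807876 7.12773794]
[12.39838321  0.24845848] 313.3896853317492 [-0.92289549 -0.67933996 -0.19983972]
[] []
```

View pics/fin.png

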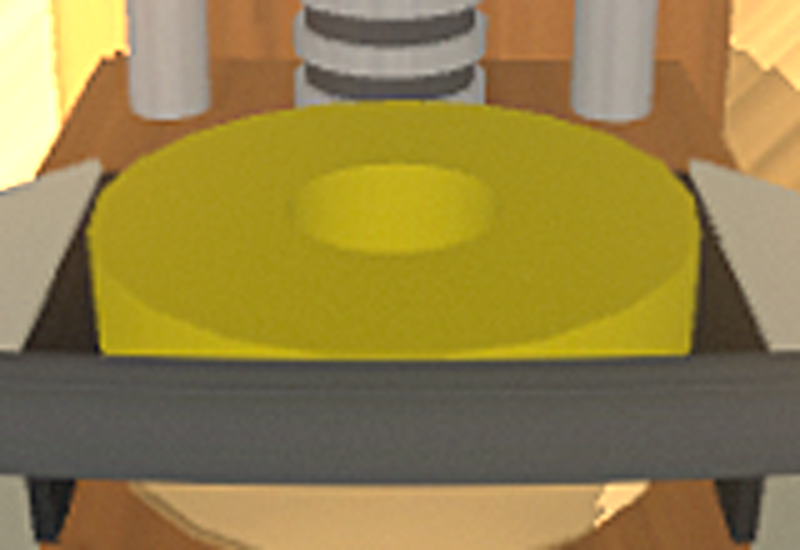

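The pad is centred symmetrically over the screw and rods, and the press is about 7 N. One more small step should bring it to 10 N.

```bash
python3 -m inch '[[-0.0003,0,0,0,0],[-0.0006,0,0,0,0],[-0.0006,0,0,0,0],[-0.0006,0,0,0,0],[-0.0006,0,0,0,0],[-0.0006,0,0,0,0]]'
python3 - <<'E'
from h import *
F=[]
for i in range(6):
    capture("side");F.append(get_obs()["contact_force"])
print(np.array(F)@np.array([.699,-.715,0]),np.mean(F,0),get_obs()["tcp_rot"])
E
```

```text
time: 14.02
tool_pos: [528.4, 216.4, 313.4]
tcp_rot: [-3.141, -0.003, -0.797]
contact_force: [4.6, -6.6, -0.3]
grip_width: 64.1
finger_force: 30.0
[8.08185547 9.16430689 8.23988259 7.92982909 8.9783953  9.62314239] [ 5.01437233 -7.22310819 -0.48355612] [-3.14110445e+00 -2.89994783e-03 -7.96875429e-01]
```

```bash
python3 -m inch '[[-0.0002,0,0,0,0],[-0.0004,0,0,0,0],[-0.0004,0,0,0,0],[-0.0004,0,0,0,0],[-0.0004,0,0,0,0]]'
python3 - <<'E'
from h import *
F=[]
for i in range(6):
    capture("side");F.append(get_obs()["contact_force"])
f=(np.array(F)@np.array([.699,-.715,0])).mean();print(f)
if 7.5<f<14: print(close_job())
E
```

```text
time: 14.73
tool_pos: [528.3, 216.6, 313.5]
tcp_rot: [-3.141, -0.003, -0.797]
contact_force: [6.0, -8.7, -0.9]
grip_width: 64.0
finger_force: 30.0
10.230481931982565
the job is handed in; nothing more can be done
None
```

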